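Hang the sample basket on the spring balance arm

TASK

Swing the spring balance arm out until it is against its stop, with its fork over the round pan; then pick up the wire sample basket by its handle bar and hang the bar in both notches of the fork. Lower it gently until the arm has sunk and carries the whole weight, and only then let go, so that the basket neither drops nor bounces. Leave the other things on the table where they are and leave the arm out with the basket hanging still.

Things in the scene. Friction and masses are not known exactly. Their poses are not given: they have to be found in the camera images.
- stand: Fixed stand of the balance arm: grey base plate 160 x 160 x 12 mm with an upright post (32 mm thick) whose axis is the swing axis. Origin on the table under the post's axis, z up. A dark round pan (144 mm across, 6 mm high) belongs to it, centred 280 mm from the post along the stand's -x axis. Post, swivel and spring drum reach 300 mm high.
- swing (a joint): Swing of the arm about the post, rad. 0 = out, against its end stop, with the arm along the stand's -x axis and the fork above the pan; positive = swung clockwise (seen from above), limit 1.1. Starts swung aside, towards the robot. It has friction (about 0.25 N m) and stays where it is left; push the beam sideways.
- sink (a joint): Sinking of the sprung arm about a level hinge on the post's axis 250 mm above the table, rad. 0 = unloaded, level, on its upper stop; positive = tip sinking. Spring about 7 N m/rad, slight preload, lightly damped (bounces if loaded suddenly); under the basket it settles at about 0.09 to 0.20, depending on the basket's weight, which varies.
- beam_mid (a point): Centre of the arm's straight aluminium beam, 140 mm from the post axis and 234 mm above the table; the beam is 18 mm wide and 22 mm high and bare from 40 to 185 mm from the post axis (a thin spring lies along its top, up to 18 mm above this point). Own x axis points along the arm back to the post, z up.
- fork_seat (a point): Midway between the fork's two upward V notches, where the centre of the hung bar rests: 280 mm from the post axis, 250 mm above the table unloaded. Own x points back along the arm to the post, y across the fork (along the hung bar), z up. Prongs 8 mm thick, 72 mm free between them. Notches 44 mm wide over their tips, which are 20 mm above this point. Fork's cross piece 78 mm behind it.
- fork_end (a point): Midway between the free ends of the fork's prongs, 25 mm beyond the seat and 16 mm below it, axes as fork_seat. Underside of the prongs 5 mm below this point. The bar comes in from beyond this end, above the notch tips, with the prongs passing between bar and basket, and is then lowered into the notches.
- basket: Loose wire basket holding sample packets and cones, 110 mm (its x) by 140 mm (its y), 60 mm high, with a high handle: a round bar 10 mm thick along its y, its centre 160 mm above the underside and in the middle of the basket, on two thin uprights 136 mm apart. Origin at the centre of the underside, z up. 0.3 to 0.52 kg. Either way round is the same.
- basket_bar (a point): Middle of the basket's handle bar, on the bar's centre line (160 mm above the underside); own y axis along the bar.
- mug: Blue mug, 84 mm across, 95 mm high, bystander. Origin at its underside.
- tape_roll: Roll of clear tape lying flat, 60 mm across, 24 mm high, bystander. Origin at its underside.
- cone: Single spruce cone standing on end, 42 mm across, 54 mm high, bystander. Origin at its underside.
- phone: Phone lying flat with an earphone case on it, 150 x 74 x 30 mm, bystander. Origin at its underside.
- carton: Open cardboard box of envelopes, 130 x 190 x 85 mm, bystander. Origin at its underside.
- pencil_cup: Dark pencil cup, 76 mm across, 155 mm high with pens, bystander. Origin at its underside.
- tray: Low steel tray without a handle, 150 x 110 x 35 mm, bystander. Origin at its underside.
- scissors: Scissors lying flat, 190 mm long, 11 mm high, bystander. Origin at the underside.
Not all that is in view belongs to the job. Leave any pink look-alike of the basket alone.

How it is judged:
By the outcome, as a careful person would: the job done as asked, in the order asked, and still so for the second after the job is handed in, with the robot touching nothing.
It also fails if it takes over 72 s, if anything falls off the work surface, if the arm or the gripper's body presses on something with over 40 N, if the wrist force passes 120 N, or if a joint passes its speed limit or range.

ROBOT

A 6-joint arm with a two-finger parallel gripper is mounted at the origin on the work surface. World frame = base frame: x ahead of the robot, y to its left, z up, the work surface at z = 0. Lengths are in m, angles in rad, forces in N, time in s.
With the tool pointing down it reaches from about 0.3 to 0.85 m from the base axis. Payload 4.2 kg.
Tool frame: the origin (TCP) lies midway between the tips of the shut fingers; the grasp point (between the pads) lies 19 mm behind it (manip.grip_point_offset is the distance from the TCP to the grasp point, in m); z points along the fingers, y is the direction in which the jaws open and shut (so a half turn about z gives the same grasp; the last joint's range is limited). The gripper opens to 91 mm and grips with 3 to 60 N. Pads are 32 mm wide; open, the fingers measure 118 mm over their backs; the gripper's body (76 mm by 178 mm) begins 60 mm behind the grasp point.
Start: joints at [1.269, 0.32, 1.565, -0, 1.257, -0.02], TCP at [0.16, 0.552, 0.214] pointing down, gripper open.
Joint ranges: [-3.11, 3.11], [-0.84, 2.01], [0.21, 2.61], [-1.34, 4.49], [0.05, 2.63], [-2.56, 2.56]. Speed limits (rad/s): [2.57, 2.57, 3.14, 3.14, 3.14, 3.14].

INTERFACE

Orientations are given as a unit quaternion [x, y, z, w].
In Python, from rig import manip, eyes, ticket gives the robot as it stands. The module is installed in compiled form; this text tells all that it offers.
- The arm moves only by the shell command python3 -m creep 'ROWS'. ROWS is a JSON object of lists of equal length, an entry for each row: "gripper": the finger opening in mm, from 0 to 91.2; "translation": the shift along the tool's x, y, z in mm, a list of three; "angular": the turn, a rotation vector about the tool's x, y, z in rad, a list of three. In form: {"gripper": [gripper, ...], "translation": [[dx, dy, dz], ...], "angular": [[wx, wy, wz], ...]}. A call has exactly 8 rows; each row is the pose to reach, as a shift and turn from the pose commanded when the call began, along the tool's axes at that moment; what a row does not reach only later rows make up. A row lasts 1/12 s, in which the tool goes at most 41.7 mm and 7.16 degrees, less where a joint would pass 70% of its speed; a pose out of reach is approached as far as the arm can. A call with a gripper value outside its range is refused whole. The fingers move at their own pace and stop on an object; the grip force is fixed at half the most. Time passes only in rows, so rows that repeat a pose let the fingers close, or fill a call up. It gives the time, the measured TCP pose, the force and the opening at its end, in the units of the state.
- manip.state(): the state, without advancing time (a new reading comes with each control period).
- eyes.get_image(name): name is "side" or "top"; returns the picture (384x512x3 uint8, blue, green, red); there is no depth.
- eyes.calibration(name): a dict with "camera_matrix" (3x3 intrinsics, pixels), "k1" (the pictures are not rectified: a ray, as slopes to the right and down, at radius r is drawn at 1 + k1 r^2 times it, then the intrinsics apply), "origin" and "rotation" of the camera in the world. Camera axes: x right, y down, z forward; pixel columns grow to the right and rows downward; lengths in m; the calibration is good to about 2 mm. A picture is of the moment at which its call begins. calibration takes no time and is no camera call.
- ticket.finish_job(): hands the job in, once; it reports no verdict.
The state is a dict: "clock": time; "joint_positions": joint angles; "joint_vel": joint speeds; "effort": joint torques, N m; "position": TCP position; "eef_rot": TCP orientation; "force": force on the tool from outside, world axes, zero at the start; "torque": the same for the moment, N m; "grip_width": finger opening in m.
Only numpy, scipy, OpenCV 4.12 (cv2) and the standard library are available. Lean on these libraries where they do the work, as an engineer would, in place of code of your own. Each camera call takes 0.05 s, during which the arm holds its last target. There are 200 camera calls.

## Working session

There is one attempt and no reset: what is moved stays moved. The work goes in short steps, Python scripts to look and compute and a shell command to move; the robot and the scene stay as the last step left them, time stands still between calls to the robot, and variables do not carry over. Pictures are saved under pics/ and viewed, about 8 in all and at most 12, crops included, and the job is handed in when it is done.

```bash
mkdir -p pics
cat > h.py <<'E'
import numpy as np, cv2
from rig import manip, eyes, ticket
from scipy.spatial.transform import Rotation as R
def proj(n,P):
    c=eyes.calibration(n);Rm=np.array(c["rotation"]);K=np.array(c["camera_matrix"])
    q=(np.atleast_2d(P)-np.array(c["origin"]))@Rm; s=q[:,:2]/q[:,2:]; s=s*(1+c["k1"]*(s**2).sum(1,keepdims=True))
    return s@K[:2,:2].T+K[:2,2]
def ray(n,px):
    c=eyes.calibration(n);K=np.array(c["camera_matrix"]);d=(np.array(px,float)-K[:2,2])/[K[0,0],K[1,1]]
    s=d.copy()
    for _ in range(30): s=d/(1+c["k1"]*(s@s))
    return np.array(c["origin"]),np.array(c["rotation"])@np.array([s[0],s[1],1])
def atz(n,px,z):
    o,d=ray(n,px); return o+d*(z-o[2])/d[2]
def tri(a,b):
    o1,d1=ray("top",a);o2,d2=ray("side",b)
    A=np.stack([d1,-d2],1);t=np.linalg.lstsq(A,o2-o1,rcond=None)[0]
    p,q=o1+d1*t[0],o2+d2*t[1];return (p+q)/2,np.linalg.norm(p-q)
def st():
    s=manip.state();r=R.from_quat(s["eef_rot"]);print("t",round(s["clock"],2),"p",np.round(np.array(s["position"])*1000,1),"F",np.round(s["force"],1),"w",round(s["grip_width"]*1000,1),"j",np.round(s["joint_positions"],2));print(np.round(r.as_matrix(),3).tolist());return s
def shift(P,yaw=None):
    s=manip.state();r=R.from_quat(s["eef_rot"]);print("shift mm",np.round(r.inv().apply((np.array(P)-s["position"])*1000),1))
E
python3 - <<'E'
from h import *
st()
for n in("top","side"):
    c=eyes.calibration(n);print(n,c)
    cv2.imwrite(f"pics/{n}0.png",cv2.resize(eyes.get_image(n),(800,600),interpolation=cv2.INTER_CUBIC))
E
```

```text
t 0.0 p [159.8 551.8 213.1] F [-0.4  0.2 -0.2] w 91.2 j [ 1.27  0.32  1.57 -0.    1.26 -0.02]
[[-0.961, 0.278, -0.001], [0.278, 0.961, -0.002], [0.0, -0.002, -1.0]]
top {'camera_matrix': array([[377.45272659,   0.        , 253.33927121],
       [  0.        , 377.45272659, 196.09940197],
       [  0.        ,   0.        ,   1.        ]]), 'k1': -0.03012308945062477, 'origin': array([ 0.29934314, -0.05502335,  1.30498229]), 'rotation': array([ 0.71349036, -0.69532919,  0.06296411, -0.05902836])}
side {'camera_matrix': array([[406.76437367,   0.        , 259.42692475],
       [  0.        , 406.76437367, 195.26438864],
       [  0.        ,   0.        ,   1.        ]]), 'k1': 0.039071626093611624, 'origin': array([ 0.043875  , -0.78116734,  1.06220607]), 'rotation': array([ 0.8941615 , -0.24542286,  0.10803871, -0.35856725])}
```

View pics/top0.png

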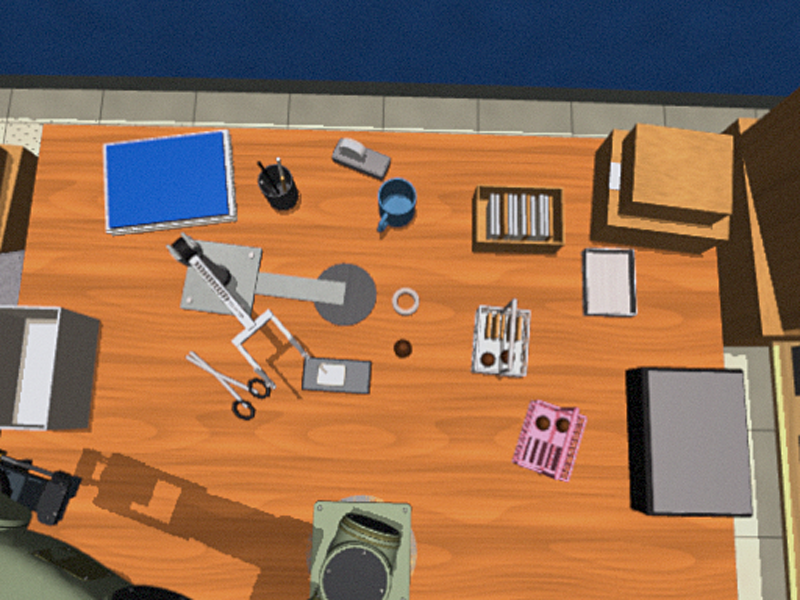

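View pics/side0.png

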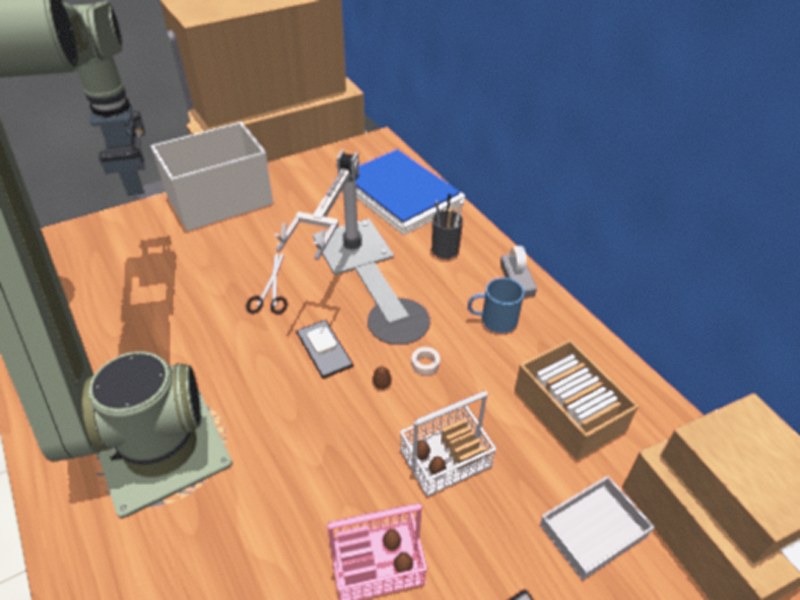

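The top picture (800 px wide) shows the pan at (345,294), the plate corners at (186,238), (261,248), (254,314) and (181,306), and the fork near (270,385)/(310,355). The basket bar runs from about (515,302) to (505,370). In the side picture the pan is at (399,321) and the bar runs from (416,410) to (485,398). The pink look-alike is to the lower right of the basket in the top picture.

```bash
sed -i 's/Rm=np.array(c\["rotation"\])/Rm=R.from_quat(c["rotation"]).as_matrix()/; s/np.array(c\["rotation"\])@/R.from_quat(c["rotation"]).as_matrix()@/' h.py
python3 - <<'E'
from h import *
k=1.5625
T=lambda p,z:atz("top",np.array(p)/k,z).round(4)
S=lambda p,z:atz("side",np.array(p)/k,z).round(4)
print("pan",T((345,294),.006),S((399,321),.006))
print("plate",[T(p,.012) for p in((186,238),(261,248),(254,314),(181,306))],"c",np.mean([T(p,.012) for p in((186,238),(261,248),(254,314),(181,306))],0))
print("tcp px",proj("top",manip.state()["position"])*k,proj("side",manip.state()["position"])*k)
print("bask bot px T",[T(p,.06) for p in((476,305),(530,309),(525,377),(473,374))])
print("bar T",T((514,302),.16),T((506,370),.16)); print("bar S",S((416,409),.16),S((485,398),.16))
for n,z in(("top",0),("side",0)):
    im=eyes.get_image(n)
    a=(slice(180,250),slice(290,350)) if n=="top" else (slice(240,320),slice(245,325))
    cv2.imwrite(f"pics/{n}_b.png",cv2.resize(im[a],None,fx=5,fy=5,interpolation=cv2.INTER_CUBIC))
a=cv2.imread("pics/top_b.png");b=cv2.imread("pics/side_b.png");h=400
c=np.zeros((400,710,3),np.uint8);c[:350,:300]=a;c[:,310:710]=b;cv2.imwrite("pics/bask.png",c)
E
```

```text
pan [0.5513 0.0553 0.006 ] [0.5477 0.0468 0.006 ]
plate [array([0.6703, 0.4218, 0.012 ]), array([0.6512, 0.2493, 0.012 ]), array([0.4996, 0.255 , 0.012 ]), array([0.5133, 0.4192, 0.012 ])] c [0.5836   0.336325 0.012   ]
tcp px [[ 52.71559003 477.88892256]] [[136.22608    179.33028539]]
bask bot px T [array([ 0.5243, -0.2312,  0.06  ]), array([ 0.5186, -0.3475,  0.06  ]), array([ 0.3729, -0.335 ,  0.06  ]), array([ 0.3766, -0.2252,  0.06  ])]
bar T [ 0.5142 -0.2924  0.16  ] [ 0.3797 -0.2757  0.16  ]
bar S [ 0.3955 -0.2633  0.16  ] [ 0.5107 -0.3043  0.16  ]
```

View pics/bask.png

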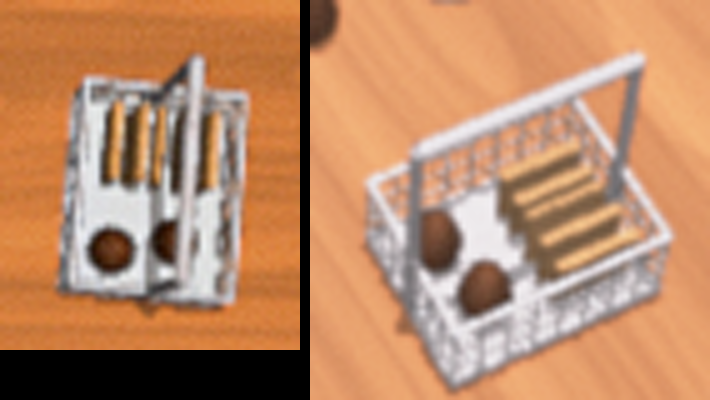

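The crop shows the bar ends clearly: top crop (197,60)–(184,290), side crop (418,150)–(640,62). I'll triangulate those and work out the arm's current angle.

Run:
```python
from h import *
k=1.5625
a,b=(290+197/5,180+60/5),(290+184/5,180+290/5)
c,d=(245+108/5,240+150/5),(245+330/5,240+62/5)
print("bar far",tri(a,d),"near",tri(b,c))
post=np.array([.584,.336]);
for p in((200,262),(235,302),(243,332),(268,313)): 
    q=T=atz("top",np.array(p)/k,.245);v=q[:2]-post;print(p,q.round(3),np.linalg.norm(v).round(3),np.degrees(np.arctan2(v[1],v[0])).round(1))
print("out dir deg",np.degrees(np.arctan2(.055-.336,.551-.584)))
st()
for th in (np.radians(-137),np.radians(-125),np.radians(-115),np.radians(-105),np.radians(-97)):
    u=np.array([np.cos(th),np.sin(th)]);n=np.array([-u[1],u[0]])
    P=post+.155*u-n*(.009+.016);print(np.degrees(th),P.round(3));shift([*P,.225])
```

```text
bar far (array([ 0.51978877, -0.29530633,  0.15345469]), np.float64(0.0005476102295842623)) near (array([ 0.37907976, -0.28561198,  0.16154016]), np.float64(0.006352774897637208))
(200, 262) [0.558 0.306 0.245] 0.04 -130.5
(235, 302) [0.485 0.235 0.245] 0.141 -134.6
(243, 332) [0.43  0.217 0.245] 0.195 -142.3
(268, 313) [0.466 0.174 0.245] 0.201 -126.0
out dir deg -96.69800616999132
t 0.2 p [159.8 552.  213.5] F [-0.6 -0.4  0.5] w 91.2 j [ 1.27  0.32  1.57 -0.    1.26 -0.02]
[[-0.961, 0.278, -0.0], [0.278, 0.961, -0.001], [-0.0, -0.001, -1.0]]
-137.0 [0.454 0.249]
shift mm [-366.6 -209.8  -11.3]
-125.00000000000001 [0.475 0.223]
shift mm [-393.8 -228.2  -11.3]
-115.0 [0.496 0.206]
shift mm [-419.  -238.9  -11.3]
-105.00000000000001 [0.52  0.193]
shift mm [-445.6 -245.1  -11.3]
-97.0 [0.54  0.185]
shift mm [-467.5 -246.6  -11.3]
```

```bash
python3 -m creep '{"gripper":[0,0,0,0,0,0,0,0],"translation":[[-30,-17,-11],[-65,-37,-11],[-100,-57,-11],[-135,-77,-11],[-170,-97,-11],[-205,-116,-11],[-240,-136,-11],[-270,-153,-11]],"angular":[[0,0,0],[0,0,0],[0,0,0],[0,0,0],[0,0,0],[0,0,0],[0,0,0],[0,0,0]]}'; python3 -c "
from h import *
st();shift([.427,.278,.225]);shift([.454,.249,.225]);shift([.475,.223,.225])"
```

```text
clock: 0.87
position: [0.378, 0.3282, 0.225]
eef_rot: [0.141, 0.99, -0.0, 0.0]
force: [-0.4, 0.2, 0.8]
grip_width: 0.0407
t 0.87 p [378.  328.2 225. ] F [-0.4  0.2  0.8] w 40.7 j [ 0.69  0.19  1.71 -0.    1.24 -0.6 ]
[[-0.96, 0.279, 0.0], [0.279, 0.96, -0.0], [-0.0, -0.0, -1.0]]
shift mm [-61.1 -34.6   0. ]
shift mm [-95.1 -54.9   0. ]
shift mm [-1.225e+02 -7.400e+01  1.000e-01]
```

```bash
python3 -m creep '{"gripper":[0,0,0,0,0,0,0,0],"translation":[[-15,-9,0],[-30,-17,0],[-45,-26,0],[-61,-35,0],[-72,-41,0],[-83,-48,0],[-94,-55,0],[-100,-59,0]],"angular":[[0,0,0],[0,0,0],[0,0,0],[0,0,0],[0,0,0],[0,0,0],[0,0,0],[0,0,0]]}'; python3 -c "
from h import *
st();shift([.475,.223,.225]);shift([.496,.206,.225]);shift([.520,.193,.225]);shift([.54,.185,.225])
cv2.imwrite('pics/top1.png',cv2.resize(eyes.get_image('top')[130:270,80:270],None,fx=4,fy=4))"
```

```text
clock: 1.53
position: [0.4567, 0.2454, 0.2248]
eef_rot: [0.141, 0.99, 0.001, -0.001]
force: [-1.3, 3.0, 0.9]
grip_width: 0.0003
t 1.53 p [456.7 245.4 224.8] F [-1.3  3.   0.9] w 0.3 j [ 0.47  0.22  1.67  0.    1.25 -0.82]
[[-0.96, 0.279, -0.001], [0.279, 0.96, 0.001], [0.001, 0.001, -1.0]]
shift mm [-23.8 -16.5  -0.2]
shift mm [-48.7 -26.9  -0.2]
shift mm [-75.4 -32.7  -0.3]
shift mm [-96.8 -34.8  -0.3]
```

View pics/top1.png

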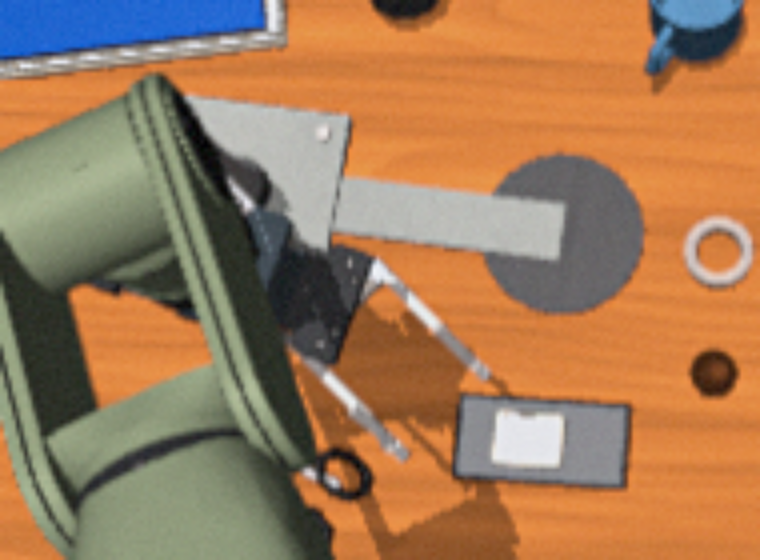

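The finger has touched the beam (about 3 N back), with the fork ends near crop (405,455) and (490,378) and the pan at crop (563,233). I'll push along the arc.

```bash
python3 -m creep '{"gripper":[0,0,0,0,0,0,0,0],"translation":[[-8,-6,0],[-16,-11,0],[-24,-16,0],[-32,-20,0],[-40,-24,0],[-49,-27,0],[-58,-29,0],[-66,-31,0]],"angular":[[0,0,0],[0,0,0],[0,0,0],[0,0,0],[0,0,0],[0,0,0],[0,0,0],[0,0,0]]}'; python3 -c "
from h import *
st();shift([.520,.193,.225]);shift([.54,.185,.225])"
```

```text
clock: 2.25
position: [0.5119, 0.197, 0.2249]
eef_rot: [0.141, 0.99, -0.0, -0.0]
force: [-2.9, 3.1, 0.5]
grip_width: 0.0005
t 2.25 p [511.9 197.  224.9] F [-2.9  3.1  0.5] w 0.5 j [ 0.35  0.27  1.61 -0.    1.26 -0.94]
[[-0.96, 0.278, -0.0], [0.278, 0.96, -0.0], [0.0, -0.0, -1.0]]
shift mm [-8.9 -1.6 -0.1]
shift mm [-30.4  -3.7  -0.1]
```

```bash
python3 -m creep '{"gripper":[0,0,0,0,0,0,0,0],"translation":[[-5,-1,0],[-9,-2,0],[-13,-2,0],[-17,-3,0],[-20,-3,0],[-22,-3,0],[-24,-4,0],[-26,-4,0]],"angular":[[0,0,0],[0,0,0],[0,0,0],[0,0,0],[0,0,0],[0,0,0],[0,0,0],[0,0,0]]}'; python3 -c "
from h import *
st();shift([.54,.185,.225])
cv2.imwrite('pics/top2.png',cv2.resize(eyes.get_image('top')[130:270,80:270],None,fx=4,fy=4))"
```

```text
clock: 2.92
position: [0.535, 0.1864, 0.2249]
eef_rot: [0.14, 0.99, -0.0, -0.0]
force: [-0.4, 2.4, -0.9]
grip_width: 0.0005
t 2.92 p [535.  186.4 224.9] F [-0.4  2.4 -0.9] w 0.5 j [ 0.32  0.3   1.57 -0.    1.28 -0.97]
[[-0.961, 0.278, -0.0], [0.278, 0.961, -0.0], [0.0, -0.0, -1.0]]
shift mm [-5.2  0.  -0.1]
```

View pics/top2.png

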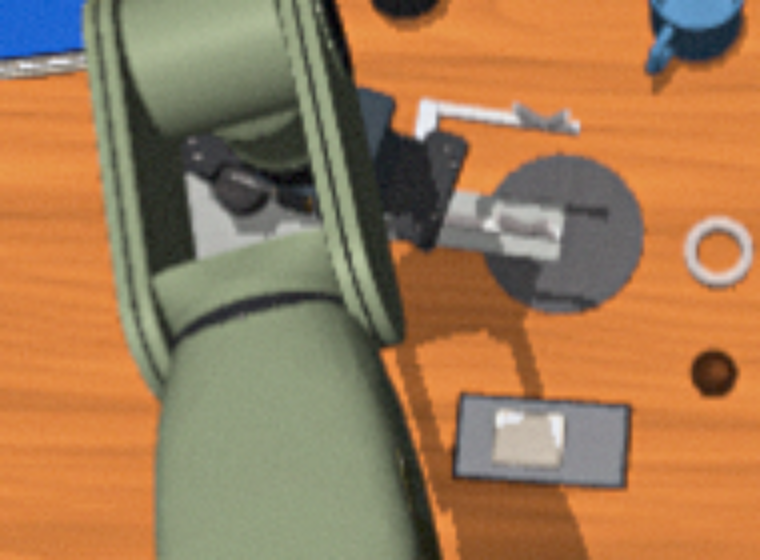

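The fork is now over the pan, with its notches near crop (545,118) and (523,220). The force hasn't jumped yet, so I'll push a little more and look for the stop.

```bash
python3 -m creep '{"gripper":[0,0,0,0,0,0,0,0],"translation":[[-1,0,0],[-2,0,0],[-3,0,0],[-4,0,0],[-5,0,0],[-6,0,0],[-7,0,0],[-8,0,0]],"angular":[[0,0,0],[0,0,0],[0,0,0],[0,0,0],[0,0,0],[0,0,0],[0,0,0],[0,0,0]]}'; python3 -c "
from h import *
st()
f=lambda p,z:atz('top',(80+p[0]/4,130+p[1]/4),z)
print(f((545,118),.262),f((523,220),.262),'pan',f((563,233),.006))"
```

```text
clock: 3.63
position: [0.5379, 0.1859, 0.2242]
eef_rot: [0.14, 0.99, 0.001, -0.006]
force: [-14.1, 7.4, 3.2]
grip_width: 0.0002
t 3.63 p [537.9 185.9 224.2] F [-14.1   7.4   3.2] w 0.2 j [ 0.31  0.31  1.55  0.01  1.29 -0.98]
[[-0.961, 0.278, -0.011], [0.278, 0.961, 0.003], [0.012, -0.001, -1.0]]
[0.58453098 0.04988233 0.262     ] [0.50994776 0.06223162 0.262     ] pan [0.55095734 0.05546519 0.006     ]
```

The stop is reached: 14 N with the finger stalled. The seat estimate (0.55, 0.056) agrees with the pan centre. I'll back off and rise.

```bash
python3 -m creep '{"gripper":[0,0,0,30,60,91,91,91],"translation":[[15,0,0],[35,0,0],[60,0,0],[60,0,-35],[60,0,-70],[60,0,-100],[60,0,-100],[60,0,-100]],"angular":[[0,0,0],[0,0,0],[0,0,0],[0,0,-0.05],[0,0,-0.1],[0,0,-0.15],[0,0,-0.21],[0,0,-0.21]]}'; python3 -c "
from h import *
st();shift([.449,-.290,.26]);cv2.imwrite('pics/top3.png',cv2.resize(eyes.get_image('top')[130:270,80:270],None,fx=4,fy=4))"
```

```text
clock: 4.3
position: [0.4866, 0.2009, 0.3275]
eef_rot: [0.036, 0.999, 0.001, 0.003]
force: [-0.6, 0.5, -0.3]
grip_width: 0.031
t 4.3 p [486.6 200.9 327.5] F [-0.6  0.5 -0.3] w 31.0 j [ 0.37  0.19  1.46 -0.    1.48 -1.13]
[[-0.997, 0.071, 0.007], [0.071, 0.997, 0.001], [-0.007, 0.001, -1.0]]
shift mm [   3.  -492.4   66.7]
```

```bash
python3 -m creep '{"gripper":[91,91,91,91,91,91,91,91],"translation":[[0,-41,0],[0,-82,0],[0,-123,0],[0,-164,0],[1,-205,0],[1,-246,0],[2,-287,0],[2,-327,0]],"angular":[[0,0,0],[0,0,0],[0,0,0],[0,0,0],[0,0,0],[0,0,0],[0,0,0],[0,0,0]]}'; python3 -m creep '{"gripper":[91,91,91,91,91,91,91,91],"translation":[[0,-41,0],[0,-82,0],[0,-123,10],[0,-145,30],[1,-165,60],[1,-165,70],[1,-165,70],[1,-165,70]],"angular":[[0,0,0],[0,0,0],[0,0,0],[0,0,0],[0,0,0],[0,0,0],[0,0,0],[0,0,0]]}'; python3 -c "
from h import *
s=st();shift([.449,-.290,.141])
t=eyes.get_image('top')[110:260,230:380];q=eyes.get_image('side')[190:340,220:370]
cv2.imwrite('pics/grasp.png',cv2.resize(np.hstack([t,q]),None,fx=2.6,fy=2.6,interpolation=cv2.INTER_CUBIC))
t=eyes.get_image('top')[140:230,90:260];q=eyes.get_image('side')[70:230,150:320]
cv2.imwrite('pics/fork.png',cv2.resize(np.vstack([t,q]),None,fx=2.4*.98,fy=2.4*.98,interpolation=cv2.INTER_CUBIC))"
```

```text
clock: 5.02
position: [0.4584, -0.1272, 0.3237]
eef_rot: [0.037, 0.999, -0.0, -0.001]
force: [0.7, -0.3, 0.0]
grip_width: 0.0882
clock: 5.68
position: [0.4465, -0.2888, 0.2542]
eef_rot: [0.036, 0.999, 0.001, -0.001]
force: [-0.7, 0.3, 0.5]
grip_width: 0.0911
t 5.68 p [ 446.5 -288.8  254.2] F [-0.7  0.3  0.5] w 91.1 j [-0.6   0.23  1.59  0.    1.33 -2.09]
[[-0.997, 0.072, -0.002], [0.072, 0.997, 0.002], [0.002, 0.001, -1.0]]
shift mm [ -2.8  -1.2 113.2]
```

View pics/grasp.png

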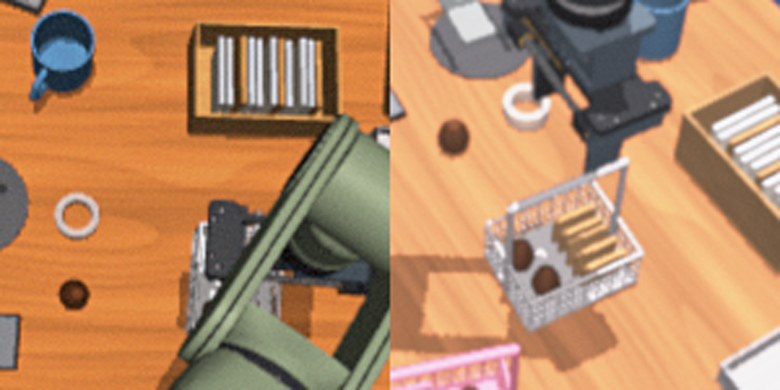

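View pics/fork.png

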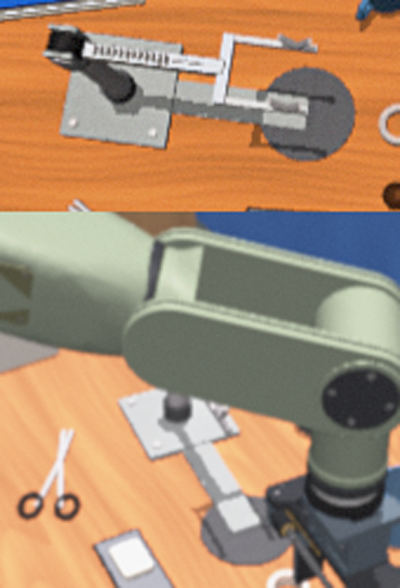

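The grasp crop shows the bar in the side view from (510,208) to (628,162), with the open fingers above and astride it. The fork crop shows the arm out over the pan, with notches near (295,42) and (285,103). I'll go down to the grasp.

```bash
python3 -m creep '{"gripper":[91,91,91,91,91,91,91,91],"translation":[[-1,-1,25],[-2,-1,50],[-3,-1,75],[-3,-1,95],[-3,-1,107],[-3,-1,113],[-3,-1,113],[-3,-1,113]],"angular":[[0,0,0],[0,0,0],[0,0,0],[0,0,0],[0,0,0],[0,0,0],[0,0,0],[0,0,0]]}'; python3 -m creep '{"gripper":[70,55,40,30,20,10,0,0],"translation":[[0,0,0],[0,0,0],[0,0,0],[0,0,0],[0,0,0],[0,0,0],[0,0,0],[0,0,0]],"angular":[[0,0,0],[0,0,0],[0,0,0],[0,0,0],[0,0,0],[0,0,0],[0,0,0],[0,0,0]]}';  python3 -c "
from h import *
st()
f=lambda p,z:atz('top',(90+p[0]/2.352,140+p[1]/2.352),z)
print('notch?',f((295,42),.262),f((285,103),.262))
t=eyes.get_image('top')[140:230,90:260]
cv2.imwrite('pics/fork2.png',cv2.resize(t[20:60,80:150],None,fx=10,fy=10,interpolation=cv2.INTER_CUBIC))"
```

```text
clock: 6.55
position: [0.4505, -0.2907, 0.143]
eef_rot: [0.036, 0.999, -0.0, 0.001]
force: [-0.4, -0.0, 1.0]
grip_width: 0.0912
clock: 7.22
position: [0.4497, -0.2907, 0.1419]
eef_rot: [0.036, 0.999, 0.0, -0.0]
force: [0.3, 0.4, -0.1]
grip_width: 0.0407
t 7.22 p [ 449.7 -290.7  141.9] F [ 0.3  0.4 -0.1] w 40.7 j [-0.6   0.32  1.76  0.    1.06 -2.09]
[[-0.997, 0.072, -0.0], [0.072, 0.997, 0.0], [0.0, 0.0, -1.0]]
notch? [0.58931021 0.05244215 0.262     ] [0.51345062 0.06119333 0.262     ]
```

View pics/fork2.png

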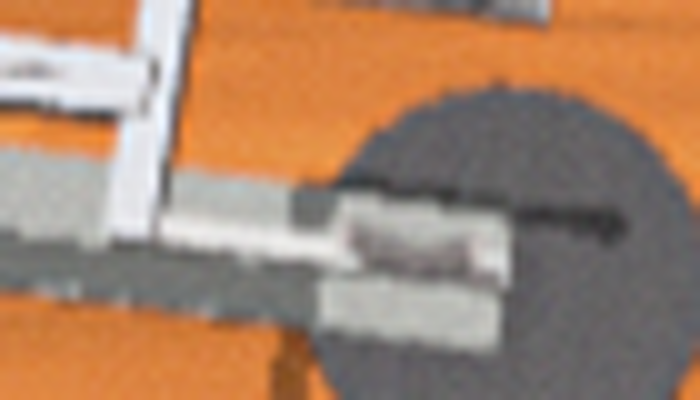

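The crop shows the near prong's notch valley centred at about (412,245), spanning (350,230)–(475,250). The cross piece is at about (140,130). I'll finish closing and then check the seat numbers.

```bash
python3 -m creep '{"gripper":[0,0,0,0,0,0,0,0],"translation":[[0,0,0],[0,0,0],[0,0,0],[0,0,0],[0,0,0],[0,0,0],[0,0,0],[0,0,0]],"angular":[[0,0,0],[0,0,0],[0,0,0],[0,0,0],[0,0,0],[0,0,0],[0,0,0],[0,0,0]]}';  python3 -c "
from h import *
st()
for p,z in(((211.2,184.5),.252),((205,183),.27),((217.5,185),.27)):
  q=atz('top',p,z);print(q,q[:2]+.04*np.array([.993,-.116]))
im=eyes.get_image('top')"
```

```text
clock: 7.93
position: [0.4497, -0.2904, 0.1419]
eef_rot: [0.036, 0.999, 0.0, -0.0]
force: [0.3, 2.1, 1.9]
grip_width: 0.0092
t 7.93 p [ 449.7 -290.4  141.9] F [0.3 2.1 1.9] w 9.2 j [-0.6   0.32  1.76  0.    1.06 -2.09]
[[-0.997, 0.072, -0.0], [0.072, 0.997, 0.001], [0.0, 0.001, -1.0]]
[0.51345161 0.06214068 0.252     ] [0.55317161 0.05750068]
[0.51361373 0.07767603 0.27      ] [0.55333373 0.07303603]
[0.50883266 0.0424649  0.27      ] [0.54855266 0.0378249 ]
```

```bash
python3 -m creep '{"gripper":[0,0,0,0,0,0,0,0],"translation":[[0,0,-5],[0,0,-15],[0,0,-32],[0,0,-54],[0,0,-78],[0,0,-102],[0,0,-120],[0,0,-130]],"angular":[[0,0,0],[0,0,0],[0,0,0],[0,0,0],[0,0,0],[0,0,0],[0,0,0],[0,0,0]]}';  python3 -c "
from h import *
st();u=np.array([-.1165,-.993]);s=np.array([.552,.056])
shift([*(s+.17*u),.274]);shift([*s,.274])"
```

```text
clock: 8.65
position: [0.4503, -0.2915, 0.275]
eef_rot: [0.036, 0.999, -0.001, 0.002]
force: [0.6, -1.2, -3.6]
grip_width: 0.0092
t 8.65 p [ 450.3 -291.5  275. ] F [ 0.6 -1.2 -3.6] w 9.2 j [-0.6   0.22  1.55 -0.    1.37 -2.09]
[[-0.997, 0.072, 0.004], [0.072, 0.997, -0.003], [-0.004, -0.003, -1.0]]
shift mm [-68.9 184.1   0.7]
shift mm [-7.650e+01  3.539e+02  3.000e-01]
```

```bash
python3 -m creep '{"gripper":[0,0,0,0,0,0,0,0],"translation":[[-3,7,0],[-9,24,0],[-19,50,0],[-30,80,0],[-42,112,0],[-54,143,0],[-63,168,0],[-69,184,0]],"angular":[[0,0,0],[0,0,0.01],[0,0,0.02],[0,0,0.03],[0,0,0.045],[0,0,0.045],[0,0,0.045],[0,0,0.045]]}';   python3 -m creep '{"gripper":[0,0,0,0,0,0,0,0],"translation":[[0,0,0],[0,0,0],[0,0,0],[0,0,0],[0,0,0],[0,0,0],[0,0,0],[0,0,0]],"angular":[[0,0,0],[0,0,0],[0,0,0],[0,0,0],[0,0,0],[0,0,0],[0,0,0],[0,0,0]]}';  python3 -c "
from h import *
s=st();s=np.array([.552,.056])
shift([*s,.274])
cv2.imwrite('pics/pre.png',cv2.resize(np.hstack([eyes.get_image('top')[100:270,90:310],eyes.get_image('side')[70:240,160:340]]),None,fx=2,fy=2,interpolation=cv2.INTER_CUBIC))"
```

```text
clock: 9.32
position: [0.5319, -0.1086, 0.2702]
eef_rot: [0.057, 0.998, 0.001, -0.001]
force: [-0.4, 0.9, -4.3]
grip_width: 0.0092
clock: 9.98
position: [0.5316, -0.1125, 0.272]
eef_rot: [0.059, 0.998, 0.0, 0.0]
force: [0.1, -0.2, -3.1]
grip_width: 0.0093
t 9.98 p [ 531.6 -112.5  272. ] F [ 0.1 -0.2 -3.1] w 9.3 j [-0.23  0.24  1.53  0.    1.37 -1.68]
[[-0.993, 0.117, 0.0], [0.117, 0.993, 0.0], [-0.0, 0.0, -1.0]]
shift mm [ -0.5 169.7  -2. ]
```

View pics/pre.png

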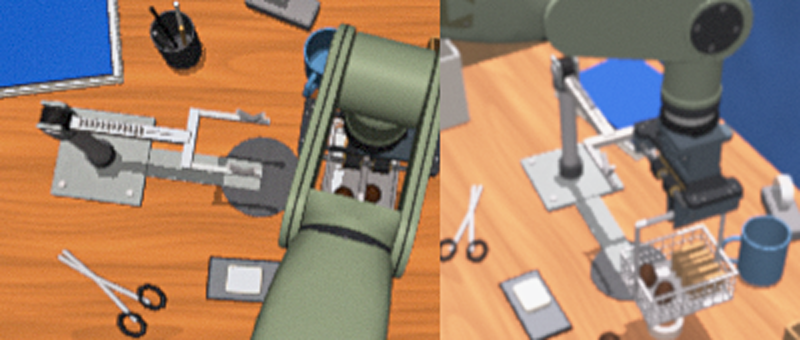

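The basket hangs level in the fingers at the right of the fork. The fork (notches near (255,117) and (245,170) in the left half) is clear ahead. I'll slide in along tool y.

```bash
python3 -m creep '{"gripper":[0,0,0,0,0,0,0,0],"translation":[[0,4,-2],[0,14,-3],[0,30,-3],[0,48,-3],[0,66,-3],[0,84,-3],[0,96,-3],[0,102,-3]],"angular":[[0,0,0],[0,0,0],[0,0,0],[0,0,0],[0,0,0],[0,0,0],[0,0,0],[0,0,0]]}';   python3 -m creep '{"gripper":[0,0,0,0,0,0,0,0],"translation":[[0,6,0],[0,18,0],[0,32,0],[0,46,0],[0,58,0],[0,65,0],[0,67,0],[0,67,0]],"angular":[[0,0,0],[0,0,0],[0,0,0],[0,0,0],[0,0,0],[0,0,0],[0,0,0],[0,0,0]]}';  python3 -c "
from h import *
s=st();s=np.array([.552,.056])
shift([*s,.232])
cv2.imwrite('pics/in.png',cv2.resize(np.hstack([eyes.get_image('top')[120:270,100:280],eyes.get_image('side')[80:230,170:350]]),None,fx=2.2,fy=2.2,interpolation=cv2.INTER_CUBIC))"
```

```text
clock: 10.75
position: [0.5437, -0.0086, 0.2751]
eef_rot: [0.057, 0.998, 0.001, 0.0]
force: [-0.2, -0.1, -3.6]
grip_width: 0.0099
clock: 11.42
position: [0.5514, 0.056, 0.2749]
eef_rot: [0.058, 0.998, -0.0, -0.0]
force: [0.2, -0.3, -4.1]
grip_width: 0.0087
t 11.42 p [551.4  56.  274.9] F [ 0.2 -0.3 -4.1] w 8.7 j [ 0.08  0.25  1.5  -0.    1.38 -1.37]
[[-0.993, 0.116, -0.0], [0.116, 0.993, -0.0], [0.0, -0.0, -1.0]]
shift mm [-0.6  0.1 42.9]
```

View pics/in.png

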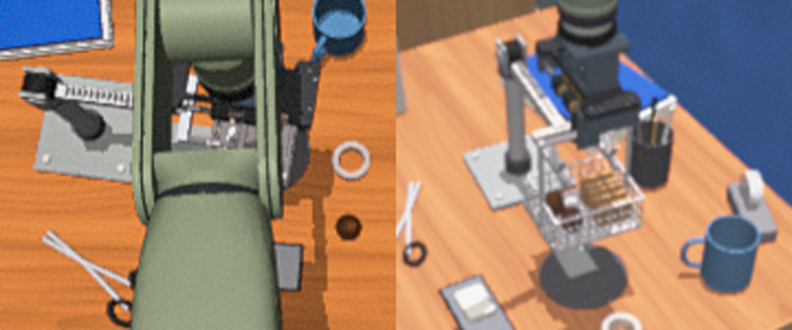

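The bar is over the fork: in the side view the basket hangs above the pan, with the prongs between bar and basket. I'll start lowering.

```bash
python3 -m creep '{"gripper":[0,0,0,0,0,0,0,0],"translation":[[0,0,4],[0,0,9],[0,0,14],[0,0,19],[0,0,24],[0,0,29],[0,0,34],[0,0,37]],"angular":[[0,0,0],[0,0,0],[0,0,0],[0,0,0],[0,0,0],[0,0,0],[0,0,0],[0,0,0]]}';   python3 -m creep '{"gripper":[0,0,0,0,0,0,0,0],"translation":[[0,0,2],[0,0,4],[0,0,6],[0,0,8],[0,0,10],[0,0,12],[0,0,14],[0,0,14]],"angular":[[0,0,0],[0,0,0],[0,0,0],[0,0,0],[0,0,0],[0,0,0],[0,0,0],[0,0,0]]}'
```

```text
clock: 12.18
position: [0.5511, 0.0557, 0.237]
eef_rot: [0.058, 0.998, -0.0, -0.0]
force: [0.3, -0.3, -3.9]
grip_width: 0.0091
clock: 12.85
position: [0.5516, 0.056, 0.2237]
eef_rot: [0.058, 0.998, 0.0, 0.0]
force: [1.1, 1.4, -2.2]
grip_width: 0.009
```

Contact: the load on the wrist has dropped from 4 to 2.2 N with the arm sunk 8 mm. I'll keep going.

```bash
python3 -m creep '{"gripper":[0,0,0,0,0,0,0,0],"translation":[[0,0,2],[0,0,5],[0,0,7],[0,1,10],[0,1,12],[0,1,15],[0,1,16],[0,1,16]],"angular":[[0,0,0],[0,0,0],[0,0,0],[0,0,0],[0,0,0],[0,0,0],[0,0,0],[0,0,0]]}';   python3 -m creep '{"gripper":[0,0,0,0,0,0,0,0],"translation":[[0,0,1],[0,0,2],[0,0,3],[0,1,4],[0,1,5],[0,1,5],[0,1,5],[0,1,5]],"angular":[[0,0,0],[0,0,0],[0,0,0],[0,0,0],[0,0,0],[0,0,0],[0,0,0],[0,0,0]]}';python3 -c "
from h import *
F=[]
for _ in range(8): eyes.get_image('top');F.append(manip.state()['force'])
print(np.mean(F,0),np.std(F,0))"
```

```text
clock: 13.52
position: [0.5516, 0.0571, 0.2078]
eef_rot: [0.058, 0.998, 0.0, 0.0]
force: [-0.8, 3.5, -0.3]
grip_width: 0.0089
clock: 14.18
position: [0.5517, 0.0576, 0.203]
eef_rot: [0.058, 0.998, -0.0, 0.0]
force: [0.4, 3.2, -0.4]
grip_width: 0.0092
[ 0.20417846  2.3153171  -0.16877694] [0.39519043 0.52787995 0.520844  ]
```

```bash
python3 -m creep '{"gripper":[0,0,0,0,0,0,0,0],"translation":[[0,0.5,0],[0,1,0],[0,1.5,0],[0,2,0],[0,2.5,0],[0,3,0],[0,3,0],[0,3,0]],"angular":[[0,0,0],[0,0,0],[0,0,0],[0,0,0],[0,0,0],[0,0,0],[0,0,0],[0,0,0]]}';python3 -c "
from h import *
F=[]
for _ in range(10): eyes.get_image('top');F.append(manip.state()['force'])
print(np.mean(F,0),np.std(F,0))
st()"
```

```text
clock: 15.25
position: [0.5513, 0.0584, 0.2025]
eef_rot: [0.058, 0.998, -0.002, -0.001]
force: [0.1, -7.1, -0.5]
grip_width: 0.0094
[-0.80119923 -7.09059655 -1.28034973] [0.58549502 0.6379314  0.32714289]
t 15.75 p [551.3  58.4 202.5] F [-0.5 -6.2 -1.1] w 9.2 j [ 0.09  0.3   1.63 -0.    1.22 -1.37]
[[-0.993, 0.116, -0.002], [0.116, 0.993, -0.005], [0.001, -0.005, -1.0]]
```

```bash
python3 -m creep '{"gripper":[0,0,0,0,0,0,0,0],"translation":[[0,-0.6,0],[0,-1.2,0],[0,-1.8,0],[0,-2.3,0],[0,-2.3,0],[0,-2.3,0],[0,-2.3,0],[0,-2.3,0]],"angular":[[0,0,0],[0,0,0],[0,0,0],[0,0,0],[0,0,0],[0,0,0],[0,0,0],[0,0,0]]}';python3 -c "
from h import *
F=[]
for _ in range(15): eyes.get_image('top');F.append(manip.state()['force'])
print(np.mean(F,0),np.std(F,0))
st()"
```

```text
clock: 16.42
position: [0.5513, 0.0583, 0.2028]
eef_rot: [0.058, 0.998, -0.0, -0.0]
force: [-1.0, -3.8, -0.9]
grip_width: 0.0094
[-2.20279362 -4.42567688 -0.96803057] [0.49417692 0.47667308 0.48817124]
t 17.17 p [551.6  58.3 202.9] F [-2.4 -4.1 -0.8] w 8.8 j [ 0.08  0.3   1.63 -0.    1.22 -1.37]
[[-0.993, 0.117, -0.0], [0.117, 0.993, -0.0], [0.0, -0.0, -1.0]]
```

```bash
python3 -m creep '{"gripper":[0,0,0,0,0,0,0,0],"translation":[[0,-0.5,1],[0,-1,2],[0,-1.3,3],[0,-1.3,4],[0,-1.3,5],[0,-1.3,5],[0,-1.3,5],[0,-1.3,5]],"angular":[[0,0,0],[0,0,0],[0,0,0],[0,0,0],[0,0,0],[0,0,0],[0,0,0],[0,0,0]]}';python3 -c "
from h import *
F=[]
for _ in range(15): eyes.get_image('top');F.append(manip.state()['force'])
print(np.mean(F,0),np.std(F,0))
st()"
```

```text
clock: 17.83
position: [0.5519, 0.0585, 0.1982]
eef_rot: [0.058, 0.998, 0.001, 0.0]
force: [-1.6, 5.1, 0.3]
grip_width: 0.0094
[-1.34718091  5.37407998  0.62589625] [0.36905346 0.46253258 0.43345744]
t 18.58 p [551.9  58.5 198.3] F [-1.   5.4  0.6] w 9.4 j [ 0.08  0.3   1.64  0.    1.21 -1.37]
[[-0.993, 0.117, 0.001], [0.117, 0.993, 0.003], [-0.001, 0.003, -1.0]]
```

```bash
python3 -m creep '{"gripper":[0,0,0,0,0,0,0,0],"translation":[[0,0.3,-0.5],[0,0.6,-1],[0,1,-1.5],[0,1,-1.5],[0,1,-1.5],[0,1,-1.5],[0,1,-1.5],[0,1,-1.5]],"angular":[[0,0,0],[0,0,0],[0,0,0],[0,0,0],[0,0,0],[0,0,0],[0,0,0],[0,0,0]]}';python3 -c "
from h import *
F=[]
for _ in range(15): eyes.get_image('top');F.append(manip.state()['force'])
print(np.mean(F,0),np.std(F,0))
st();cv2.imwrite('pics/low.png',cv2.resize(np.hstack([eyes.get_image('top')[120:270,100:280],eyes.get_image('side')[80:230,170:350]]),None,fx=2.2,fy=2.2,interpolation=cv2.INTER_CUBIC))"
```

```text
clock: 19.25
position: [0.5518, 0.0583, 0.1995]
eef_rot: [0.058, 0.998, 0.0, 0.0]
force: [-0.9, 4.7, 1.3]
grip_width: 0.0092
[-0.39156113  4.97619679  0.36078506] [0.48699903 0.53696469 0.36429725]
t 20.0 p [551.8  58.3 199.5] F [-1.   4.8  0. ] w 8.9 j [ 0.08  0.3   1.63  0.    1.21 -1.37]
[[-0.993, 0.117, 0.0], [0.117, 0.993, 0.0], [-0.0, 0.001, -1.0]]
```

View pics/low.png

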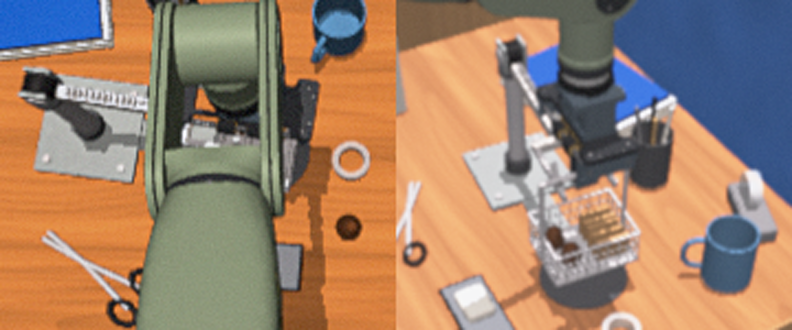

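The arm has sunk and the basket hangs low over the pan. The vertical force is about 0; I only need to relieve the leftover sideways force.

```bash
python3 -m creep '{"gripper":[0,0,0,0,0,0,0,0],"translation":[[0,0.3,0],[0,0.6,0],[0,1,0],[0,1,0],[0,1,0],[0,1,0],[0,1,0],[0,1,0]],"angular":[[0,0,0],[0,0,0],[0,0,0],[0,0,0],[0,0,0],[0,0,0],[0,0,0],[0,0,0]]}';python3 -c "
from h import *
F=[]
for _ in range(15): eyes.get_image('top');F.append(manip.state()['force'])
print(np.mean(F,0),np.std(F,0))
st()"
```

```text
clock: 20.77
position: [0.5518, 0.0585, 0.1994]
eef_rot: [0.058, 0.998, -0.001, 0.0]
force: [-1.0, -0.5, -0.6]
grip_width: 0.0088
[-0.23113369 -3.12076708 -0.98323236] [0.47397504 1.25833702 0.46615265]
t 21.52 p [551.7  58.6 199.3] F [ 0.2 -5.2 -1.3] w 9.2 j [ 0.09  0.3   1.63 -0.    1.21 -1.37]
[[-0.993, 0.116, -0.0], [0.116, 0.993, -0.001], [0.0, -0.001, -1.0]]
```

```bash
python3 -m creep '{"gripper":[0,0,0,0,0,0,0,0],"translation":[[0,-0.3,0.5],[0,-0.5,1],[0,-0.5,1.5],[0,-0.5,2],[0,-0.5,2],[0,-0.5,2],[0,-0.5,2],[0,-0.5,2]],"angular":[[0,0,0],[0,0,0],[0,0,0],[0,0,0],[0,0,0],[0,0,0],[0,0,0],[0,0,0]]}';python3 -c "
from h import *
F=[]
for _ in range(12): eyes.get_image('top');F.append(manip.state()['force'])
F=np.array(F);print(F[:6].mean(0),F[6:].mean(0))
st()"
```

```text
clock: 22.18
position: [0.5517, 0.0588, 0.1975]
eef_rot: [0.058, 0.998, 0.0, -0.0]
force: [-0.7, -2.4, -0.1]
grip_width: 0.0092
[-0.69001021 -2.1052847  -0.61128198] [-0.72199962 -2.04340037 -0.04559459]
t 22.78 p [551.8  58.8 197.5] F [-0.6 -1.6 -0.4] w 9.1 j [ 0.09  0.3   1.64  0.    1.2  -1.37]
[[-0.993, 0.116, 0.0], [0.116, 0.993, 0.0], [-0.0, 0.0, -1.0]]
```

Vertical force is about −0.3 N and sideways about −2 N, both steady, so the arm carries the basket. I'll let go gradually.

```bash
python3 -m creep '{"gripper":[9.5,10,10.5,11,12,13,15,18],"translation":[[0,0,0],[0,0,0],[0,0,0],[0,0,0],[0,0,0],[0,0,0],[0,0,0],[0,0,0]],"angular":[[0,0,0],[0,0,0],[0,0,0],[0,0,0],[0,0,0],[0,0,0],[0,0,0],[0,0,0]]}';python3 -m creep '{"gripper":[22,26,30,34,38,42,46,50],"translation":[[0,0,0],[0,0,0],[0,0,0],[0,0,0],[0,0,0],[0,0,0],[0,0,0],[0,0,0]],"angular":[[0,0,0],[0,0,0],[0,0,0],[0,0,0],[0,0,0],[0,0,0],[0,0,0],[0,0,0]]}'
python3 -c "
from h import *
a=eyes.get_image('side');cv2.imwrite('pics/rel.png',cv2.resize(a[80:230,170:350],None,fx=3.5,fy=3.5,interpolation=cv2.INTER_CUBIC))"
```

```text
clock: 23.45
position: [0.5519, 0.0588, 0.1975]
eef_rot: [0.058, 0.998, 0.0, 0.0]
force: [-0.4, 0.1, 0.3]
grip_width: 0.0174
clock: 24.12
position: [0.5517, 0.0586, 0.1975]
eef_rot: [0.058, 0.998, 0.0, 0.0]
force: [-0.3, 0.7, -0.4]
grip_width: 0.0487
```

View pics/rel.png

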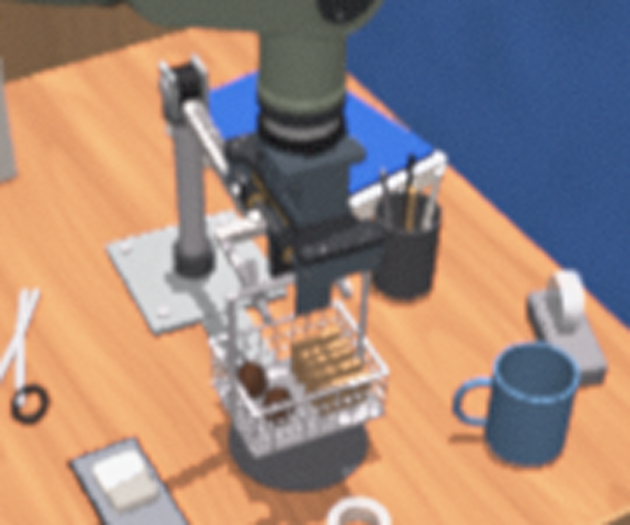

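The basket hangs in the fork, with the bar around (230,290)–(365,270) and the fingers open on either side. I'll rise straight up.

```bash
python3 -m creep '{"gripper":[50,50,50,50,50,50,50,50],"translation":[[0,0,-4],[0,0,-10],[0,0,-20],[0,0,-32],[0,0,-48],[0,0,-70],[0,0,-95],[0,0,-120]],"angular":[[0,0,0],[0,0,0],[0,0,0],[0,0,0],[0,0,0],[0,0,0],[0,0,0],[0,0,0]]}';python3 -m creep '{"gripper":[50,50,50,50,50,50,50,50],"translation":[[0,0,-20],[0,-25,-20],[0,-60,-20],[0,-100,-20],[0,-140,-20],[0,-180,-20],[0,-220,-20],[0,-240,-20]],"angular":[[0,0,0],[0,0,0],[0,0,0],[0,0,0],[0,0,0],[0,0,0],[0,0,0],[0,0,0]]}'
python3 -c "
from h import *
st()
I=[]
for _ in range(20): I.append((eyes.get_image('side').astype(np.float32),eyes.get_image('top').astype(np.float32)))
for n,i,sl in(('side',0,np.s_[100:230,190:300]),('top',1,np.s_[150:230,100:260])):
  X=np.array([a[i][sl] for a in I]);m=lambda a,b:np.abs(X[a:a+5].mean(0)-X[b:b+5].mean(0))
  print(n,'early-late',m(0,15).max(),m(0,15).mean(),'noise',X.std(0).mean())
cv2.imwrite('pics/fin.png',np.hstack([I[-1][0],I[-1][1]]))
# bright white pixels of the basket/bar along prediction
t=I[-1][1]
for s in (0,.12,.14):
  print(s,proj('top',[[.552+.068*.993*k-0*s,.0585-.068*.116*k,.25-.28*np.sin(s)] for k in(-1,0,1)]).round(1).tolist(),proj('side',[[.552+.068*.993*k,.0585-.068*.116*k,.25-.28*np.sin(s)] for k in(-1,0,1)]).round(1).tolist())
a=I[-1][0];print([ [int(a[int(r),int(c)].min()) for r in range(150,185)] for c in (235,)])
"
```

```text
clock: 24.83
position: [0.5516, 0.0586, 0.3195]
eef_rot: [0.058, 0.998, 0.0, 0.0]
force: [0.1, 0.4, 0.1]
grip_width: 0.0499
clock: 25.5
position: [0.5229, -0.1837, 0.3386]
eef_rot: [0.06, 0.998, -0.001, 0.001]
force: [-0.3, -0.3, -0.2]
grip_width: 0.0497
t 25.5 p [ 522.9 -183.7  338.6] F [-0.3 -0.3 -0.2] w 49.7 j [-0.36  0.24  1.37 -0.    1.53 -1.81]
[[-0.993, 0.12, 0.001], [0.12, 0.993, -0.002], [-0.001, -0.002, -1.0]]
side early-late 31.200005 0.758937 noise 1.2620137
top early-late 31.199997 1.3037864 noise 2.4484508
0 [[209.3, 194.6], [213.1, 171.5], [216.9, 148.9]] [[235.1, 155.1], [255.4, 149.5], [275.1, 144.0]]
0.12 [[210.6, 196.6], [214.2, 174.2], [217.9, 152.2]] [[235.4, 163.3], [255.3, 157.7], [274.6, 152.2]]
0.14 [[210.7, 196.9], [214.4, 174.6], [218.0, 152.8]] [[235.4, 164.7], [255.3, 159.0], [274.5, 153.5]]
[[240, 232, 207, 178, 172, 188, 215, 223, 224, 224, 223, 221, 220, 223, 226, 193, 153, 141, 137, 136, 141, 151, 148, 133, 133, 146, 154, 137, 137, 143, 139, 133, 137, 154, 164]][ WARN:0@30.891] global loadsave.cpp:1063 imwrite_ Unsupported depth image for selected encoder is fallbacked to CV_8U.
```

```bash
python3 -m creep '{"gripper":[50,50,50,50,50,50,50,50],"translation":[[0,0,0],[0,0,0],[0,0,0],[0,0,0],[0,0,0],[0,0,0],[0,0,0],[0,0,0]],"angular":[[0,0,0],[0,0,0],[0,0,0],[0,0,0],[0,0,0],[0,0,0],[0,0,0],[0,0,0]]}'
python3 -c "
from h import *
I=[(eyes.get_image('side').astype(np.float32),eyes.get_image('top').astype(np.float32)) for _ in range(24)]
for n,i,sl in(('side',0,np.s_[100:230,190:300]),('top',1,np.s_[150:230,100:260])):
  X=np.array([a[i][sl] for a in I]);g=lambda x:cv2.GaussianBlur(x,(0,0),1.5)
  D=lambda a,b:np.abs(g(X[a:a+3].mean(0))-g(X[b:b+3].mean(0))).max()
  print(n,[round(float(D(0,b)),1) for b in range(3,22,3)])
old=cv2.resize(cv2.imread('pics/top0.png'),(512,384),interpolation=cv2.INTER_AREA).astype(np.float32);t=np.mean([a[1] for a in I],0)
for n,(x,y,w,h) in dict(mug=(238,112,32,40),tape=(248,182,22,22),cone=(250,214,16,16),phone=(190,225,50,30),carton=(300,116,64,48),cup=(162,100,32,36),scissors=(116,222,62,50),pink=(326,252,52,58)).items():
  m=lambda z:cv2.GaussianBlur(z[y:y+h,x:x+w].astype(np.float32).mean(2),(0,0),1)
  print(n,[round(v,2) for v in cv2.phaseCorrelate(m(old),m(t),cv2.createHanningWindow((w,h),cv2.CV_32F))[0]],round(float(np.abs(m(old)-m(t)).mean()),1))
"
```

```text
clock: 28.17
position: [0.5238, -0.1797, 0.3374]
eef_rot: [0.058, 0.998, 0.0, 0.0]
force: [0.3, -0.5, -0.6]
grip_width: 0.0497
side [1.0, 0.8, 0.8, 0.9, 0.8, 0.9, 0.8]
top [1.6, 1.6, 1.6, 1.5, 1.6, 1.7, 1.7]
mug [0.01, 0.04] 2.0
tape [0.33, -0.15] 5.2
cone [-0.29, 0.55] 16.2
phone [0.06, 0.14] 3.7
carton [1.67, 3.66] 33.0
cup [0.07, 0.01] 1.9
scissors [-0.05, -0.03] 4.9
pink [-0.07, -0.03] 2.6
```

```bash
python3 -c "
from h import *
t=np.mean([eyes.get_image('top').astype(np.float32) for _ in range(4)],0)
f=cv2.imread('pics/fork.png');f=cv2.resize(f,(170,250),interpolation=cv2.INTER_AREA)[:90].astype(np.float32)
n=t[140:230,90:260]
for c0 in(35,50,65,78):
  m=lambda z:cv2.GaussianBlur(z[12:38,c0:c0+16].mean(2),(0,0),.8)
  print(c0,[round(v,2) for v in cv2.phaseCorrelate(m(f),m(n),cv2.createHanningWindow((16,26),cv2.CV_32F))[0]])
post=np.array([.584,.336])
P=lambda th,s,r:np.array([*(post+r*np.cos(s)*np.array([np.cos(th),np.sin(th)])),.245-r*np.sin(s)])
for r in(.1,.14,.18):
  a=proj('top',P(np.radians(-96.7),0,r))[0]
  for d,s in((0,.12),(1,.12),(2,.12)): print(r,d,(proj('top',P(np.radians(-96.7-d),s,r))[0]-a).round(2), (a-[90,140]).round())
"
```

```text
Traceback (most recent call last):
ValueError: 200 camera calls are used up
```

```bash
python3 -c "
from h import *
t=cv2.imread('pics/fin.png')[:,512:].astype(np.float32)
f=cv2.imread('pics/fork.png');f=cv2.resize(f,(170,250),interpolation=cv2.INTER_AREA)[:90].astype(np.float32)
n=t[140:230,90:260]
for c0 in(35,50,65,78):
  m=lambda z:cv2.GaussianBlur(z[12:38,c0:c0+16].mean(2),(0,0),.8)
  print(c0,[round(v,2) for v in cv2.phaseCorrelate(m(f),m(n),cv2.createHanningWindow((16,26),cv2.CV_32F))[0]])
post=np.array([.584,.336])
P=lambda th,s,r:np.array([*(post+r*np.cos(s)*np.array([np.cos(th),np.sin(th)])),.245-r*np.sin(s)])
for r in(.1,.14,.18):
  a=proj('top',P(np.radians(-96.7),0,r))[0]
  for d,s in((0,.12),(1,.12),(2,.12)): print(r,d,(proj('top',P(np.radians(-96.7-d),s,r))[0]-a).round(2), (a-[90,140]).round())
"
```

```text
35 [0.1, 0.98]
50 [-0.44, -0.97]
65 [-0.38, 0.89]
78 [0.14, 1.78]
0.1 0 [0.8  1.02] [62. 24.]
0.1 1 [0.69 1.58] [62. 24.]
0.1 2 [0.56 2.15] [62. 24.]
0.14 0 [0.92 1.39] [76. 25.]
0.14 1 [0.76 2.18] [76. 25.]
0.14 2 [0.59 2.98] [76. 25.]
0.18 0 [0.92 1.74] [89. 27.]
0.18 1 [0.73 2.76] [89. 27.]
0.18 2 [0.51 3.78] [89. 27.]
```

The beam's image shift between then and now matches pure sinking with no swing, so the arm is still on its stop. I'm handing it in.

```bash
python3 -c "
from h import *
ticket.finish_job();st()"
```

```text
the job is handed in; nothing more can be done
the job is handed in; nothing more can be done
```

I swung the arm out to its stop, hung the basket's bar in the fork and lowered it until the arm carried the weight. Only then did I let go, and I handed in at about 30 s on the robot's clock; no verdict is reported.

- **Swing:** at the stop the push force rose to about 14 N with the finger stalled. A later comparison of the beam's position in the top pictures showed only the shift expected from sinking. It was noisy: one of four patches disagreed, and the outer two put the arm within a fraction of a degree of the stop.
- **Lowering and release:** I let go with about 0.3 N of vertical and 2 N of sideways force left on the wrist. The arm had sunk about 35 mm, or 0.12 rad. The tool forces fell to about zero as the fingers opened.
- **Bar in the notches:** the last picture I viewed, before the gripper rose away, showed the basket hanging in the fork with the bar free between the open fingers. I had no picture views left after that.
- **Stillness:** the first comparison after the gripper moved away showed small picture changes that I could not attribute. About 2.7 s later the views of the basket and arm were steady for over 2 s.
- **Other things on the table:** the mug, phone, pencil cup, scissors and pink basket had not moved in the pictures (at most 0.15 px). The tape roll and cone were off by under 1 px, which I put down to shadow.
- **Not confirmed:** the carton check failed, probably because the robot arm was blocking the view. I didn't check the tray. Nothing I did went near either. All 200 camera calls were used, so I couldn't look again.

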